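# Punch a wooden crate tag

## Task

Slide the oblong wooden tag along the table into the channel of the punch stand until it rests fully home against the end stop, then take up the mallet and knock the sprung punch down with a quick, measured blow (not a slow press) so that it bites into the tag, but does not go on to its bottom stop, which would split the tag. Finally stand the mallet back on the cork mat on its striking face, with the tag still home and the jug, the round disc and the brush left where they are.

Things in the scene. Friction and masses are not known exactly. Their poses are not given: they have to be found in the camera images.
- stand: Fixed steel punch stand. Origin on the table straight below the punch; x from the channel's mouth to its end stop, z up. Rails 16 mm high, inner faces at y = +-23.5 mm, x = -30 to 56; the mouth flares to 84 mm wide at x = -67. The channel's floor is the table. Inner face of the end stop at x = 41. Bridge over x = -22 to 22, y = +-40, from z = 16 to 32 mm, with a 28 mm wide boss to 36.
- punch (a joint): Travel in m of the upright sprung punch: 0 up, 0.022 at its bottom stop; needs 4 N to start, 14 N at the stop, springs back. Its tip meets the tag after 9 mm; over 10 mm down it has bitten, over 19 mm it splits the tag (wood adds no resistance). Its flat cap (28 mm wide) sits on a screw spindle, set anew each time: cap top 68 to 96 mm above the table when up, not measured: feel for it.
- tag: Loose oblong plywood tag, 110 x 44 x 6 mm, 30 g, lying flat before the channel's mouth. Origin at the centre of its underside; x along its length towards the stand, z up. When home its origin is at x = -14 mm of the stand and its rear end at x = -69 mm, outside the bridge.
- mallet: Loose wooden mallet, about 0.4 kg, standing on a striking face on the mat, handle level. Head 56 (x) x 60 (y) x 90 (z) mm; origin at the centre of the lower striking face, z up. Handle 22 mm wide, 28 mm high, from x = -28 to -158 mm, axis 45 mm above the lower face. Centre of mass 12 mm from the head's centre towards the handle.
- mallet_grip (a point): Point on the handle's axis to grip, 73 mm from the head's centre, 45 mm above the lower striking face.
- mat: Fixed cork mat, 160 x 160 mm, 3 mm thick, origin at the centre of its underside; the mallet's place.
- jug: Loose terracotta jug, 88 mm across, 125 mm high, origin at the centre of its foot. Bystander.
- disc: Loose round plywood disc, 48 mm across, 6 mm thick. Bystander.
- brush: Loose hand brush lying on the table beyond the stand. Bystander.
Mind the look-alikes: they are no part of the job. There is more than one size of the mallet; the job needs the middle-sized. Of the things shaped like the tag, the plywood one is meant.

How it is judged:
On the way, in this order (a step that is already met when the one before it is completed fails the run):
1. the tag lies flat in the channel, home against the end stop, with the punch up (x of tag in the frame of stand between -0.0175 and -0.011 m and y of tag in the frame of stand between -0.005 and 0.005 m and angle between the x axis of tag and the x axis of stand, either way round below 0.1 rad and height (world z) of tag below 0.004 m and value of joint punch below 0.004 m), for 0.2 s.
2. with the tag home, the mallet held in the fingers drives the punch more than 10 mm down while the punch is still moving down at over 0.05 m/s (a blow, not a slow press) (x of tag in the frame of stand between -0.0175 and -0.011 m and y of tag in the frame of stand between -0.005 and 0.005 m and angle between the x axis of tag and the x axis of stand, either way round below 0.1 rad and height (world z) of tag below 0.004 m and value of joint punch above 0.01 m and velocity of joint punch above 0.05 m/s and contact force between mallet and stand above 1 N and contact force between the fingers and mallet above 3 N).
At the end, for the whole second after the job is handed in: The tag lies flat in the channel against the end stop (within 3 mm along, 5 mm across, 0.1 rad), the punch is back up (under 3 mm down), and the mallet stands at rest on its striking face (tilt under 0.1 rad), the centre of that face within 70 mm of the mat's centre along either mat side (x of tag in the frame of stand between -0.0175 and -0.011 m and y of tag in the frame of stand between -0.005 and 0.005 m and angle between the x axis of tag and the x axis of stand, either way round below 0.1 rad and height (world z) of tag below 0.004 m and value of joint punch below 0.003 m and x of mallet in the frame of mat between -0.07 and 0.07 m and y of mallet in the frame of mat between -0.07 and 0.07 m and height (world z) of mallet between 0.001 and 0.006 m and angle between mallet's own z axis and vertical below 0.1 rad and linear speed of each of mallet, tag below 0.02 m/s); the robot touches nothing.
It fails at once if the punch is driven so deep that the tag splits (value of joint punch above 0.019 m).
It fails at once if the punch is pushed down without the mallet (value of joint punch above 0.006 m and contact force between the arm and stand above 1 N and contact force between mallet and stand below 0.5 N).
It fails at once if the jug is moved over 20 mm or tipped (distance of jug from where it was at the start of the episode above 0.02 m or angle between jug's own z axis and vertical above 0.3 rad).
It fails at once if the disc is moved over 20 mm (distance of disc from where it was at the start of the episode above 0.02 m).
It fails at once if the brush is moved over 20 mm (distance of brush from where it was at the start of the episode above 0.02 m).
It also fails if it takes over 72 s, if anything falls off the work surface, if the arm or the gripper's body presses on something with over 40 N, if the wrist force passes 120 N, or if a joint passes its speed limit or range.

## Robot

A 6-joint arm with a two-finger parallel gripper is mounted at the origin on the work surface. World frame = base frame: x ahead of the robot, y to its left, z up, the work surface at z = 0. Lengths are in m, angles in rad, forces in N, time in s.
With the tool pointing down it reaches from about 0.4 to 0.825 m from the base axis. Payload 7 kg.
Tool frame: the origin (TCP) lies at the very end of the fingers, on their centre line; the grasp point (between the pads) lies 19 mm behind it; z points along the fingers, y is the line along which they close (so a half turn about z gives the same grasp; the last joint's range is limited). The gripper opens to 88 mm and grips with 3 to 60 N. Pads are 19 mm wide; open, the fingers measure 130 mm over their backs; the gripper's body (78 mm by 193 mm) begins 47 mm behind the grasp point.
Start: joints at [-0.998, 0.359, 0.012, 0, -1.224, -0.288], TCP at [0.19, -0.648, 0.227] pointing down, gripper open.
Joint ranges: [-3.07, 3.07], [-1.43, 2.12], [-1.02, 1.25], [-3.03, 1.67], [-3.05, -0], [-3.03, 3.03]. Speed limits (rad/s): [2.39, 2.39, 3.01, 3.14, 3.14, 3.14].

## Interface

Orientations are given as [roll, pitch, yaw] about the fixed x, y, z axes, in that order (R = Rz(yaw) Ry(pitch) Rx(roll)).
In Python, from station import * gives the robot as it stands.
- The arm moves only by the tool servo_tool, never from a script. Its argument "moves" is a list of rows, each an object of numbers: "jaw": the opening, from 0 (shut) to 1 (fully open); "dx", "dy", "dz": the shift along the world's x, y, z in m; "roll": the turn about the world's z in degrees. A call has exactly 10 rows; each row shifts and turns the commanded pose from where the row before left it; what a row does not reach is not made up. A row lasts 1/8 s, in which the tool goes at most 62.5 mm and 10.7 degrees, less where a joint would pass 70% of its speed; a pose out of reach is approached as far as the arm can. A call with a gripper value outside its range is refused whole. The fingers move at their own pace and stop on an object; "newtons" is the grip in N (left out, the last holds). Time passes only in rows, so rows that do not move let the fingers close, or fill a call up. It gives the time, the measured TCP pose, the force, the opening and the grip force at its end, in the units of the state.
- get_state(): the state, without advancing time (a new reading comes with each control period).
- grab_frame(name): name is "scene" or "top" or "wrist"; returns (picture, depth): 400x640x3 uint8, red, green, blue; 400x640 float32, m along the optical axis (not along the pixel's ray), 0 where there is no reading.
- calibration(name): a dict with "intrinsics" (3x3 intrinsics, pixels), "k1" (the pictures are not rectified: a ray, as slopes to the right and down, at radius r is drawn at 1 + k1 r^2 times it, then the intrinsics apply), "R" (3x3) and "t" (3): a world point X has camera coordinates R X + t. Camera axes: x right, y down, z forward; pixel columns grow to the right and rows downward; lengths in m; the calibration is good to about 2 mm. A picture is of the moment at which its call begins: read the wrist's pose just before it. calibration takes no time and is no camera call; for the wrist camera it gives the pose at the moment of the call.
- job_done(): hands the job in; it is judged then, once.
The state is a dict: "t": time; "q": joint angles; "qd": joint speeds; "joint_efforts": joint torques, N m; "eef_pos": TCP position; "ee_rot": TCP orientation; "force": force on the tool from outside, world axes, zero at the start; "moment": the same for the moment, N m; "width": finger opening in m; "gripper_force": force on a finger pad.
Only numpy, scipy, OpenCV 4.12 (cv2) and the standard library are available. Lean on these libraries where they do the work, as an engineer would, in place of code of your own. Each camera call takes 0.05 s, during which the arm holds its last target. There are 200 camera calls.

## Working session

There is one attempt and no reset: what is moved stays moved. The work goes in short steps, Python scripts to look and compute and a tool call to move; the robot and the scene stay as the last step left them, time stands still between calls to the robot, and variables do not carry over. Pictures are saved under pics/ and viewed, at most 10 in all, crops included, and the job is handed in when it is done.

Besides the shell and the picture viewer there is one more tool, called after "Call:" as name(argument=value, ...), one argument or row to a line, values as JSON. servo_tool: Moves the arm, as the interface text tells. Its arguments: {"type":"object","properties":{"moves":{"type":"array","items":{"type":"object","properties":{"jaw":{"type":"number"},"dx":{"type":"number"},"dy":{"type":"number"},"dz":{"type":"number"},"roll":{"type":"number"}}}},"newtons":{"type":"number"}},"required":["moves"]}

```bash
ls; mkdir -p pics; cat > h.py <<'E'
from station import *
import numpy as np, cv2
def cap(n):
    c=calibration(n); im,d=grab_frame(n)
    np.savez(f'{n}.npz',im=im,d=d,K=c['intrinsics'],k1=c['k1'],R=c['R'],t=c['t']); return im,d
def ray(n,u,v):
    f=np.load(f'{n}.npz'); K=f['K']; k=float(f['k1'])
    s=np.array([(u-K[0,2])/K[0,0],(v-K[1,2])/K[1,1]]); r=s.copy()
    for _ in range(20): r=s/(1+k*(r@r))
    return f,np.array([r[0],r[1],1])
def atz(n,u,v,z):
    f,r=ray(n,u,v); R,t=f['R'],f['t']; o=-R.T@t; w=R.T@r
    return o+w*(z-o[2])/w[2]
def dep(n,u,v):
    f,r=ray(n,u,v); d=f['d'][int(round(v)),int(round(u))]
    return f['R'].T@(r*d-f['t'])
E
python3 - <<'E'
from h import *
for n in('top','scene'):
    im,d=cap(n); cv2.imwrite(f'pics/{n}1.png',im[...,::-1])
    print(n,calibration(n))
print(get_state())
E
```

```text
pics
top {'intrinsics': array([[411.54201513,   0.        , 319.58356945],
       [  0.        , 411.54201513, 202.70488429],
       [  0.        ,   0.        ,   1.        ]]), 'k1': -0.09289597233708471, 'R': array([[-0.01458676, -0.99954337, -0.02646265],
       [-0.99470066,  0.01719968, -0.10136451],
       [ 0.10177337,  0.02484384, -0.99449734]]), 't': array([0.00771784, 0.48459496, 0.95873414])}
scene {'intrinsics': array([[399.50278912,   0.        , 318.315699  ],
       [  0.        , 399.50278912, 195.62438463],
       [  0.        ,   0.        ,   1.        ]]), 'k1': -0.07276997922311598, 'R': array([[-0.47518732,  0.87986748,  0.00549802],
       [ 0.73214928,  0.39885982, -0.55214878],
       [-0.4880107 , -0.25834873, -0.83372747]]), 't': array([ 0.23643575, -0.32015421,  1.18991745])}
{'t': 0.1, 'q': array([-9.97906974e-01,  3.59327121e-01,  1.11702559e-02, -2.97099950e-04,
       -1.22410099e+00, -2.88092960e-01]), 'qd': array([ 0.00115847, -0.00146539,  0.00317861,  0.00117561, -0.00051174,
       -0.00115228]), 'joint_efforts': array([-3.03389599e-03, -5.84162772e+01,  2.93748629e+01,  7.01565385e+00,
        1.01312526e-02, -7.38019548e-05]), 'eef_pos': array([ 0.18949764, -0.64740981,  0.22571938]), 'ee_rot': array([ 3.14011200e+00, -1.47494015e-04, -2.85689731e+00]), 'force': array([-0.0470792 ,  0.07986525, -0.10123598]), 'moment': array([0.03489992, 0.0005193 , 0.02577474]), 'gripper_force': 0.0, 'width': 0.08767488665039957}
```

View pics/top1.png

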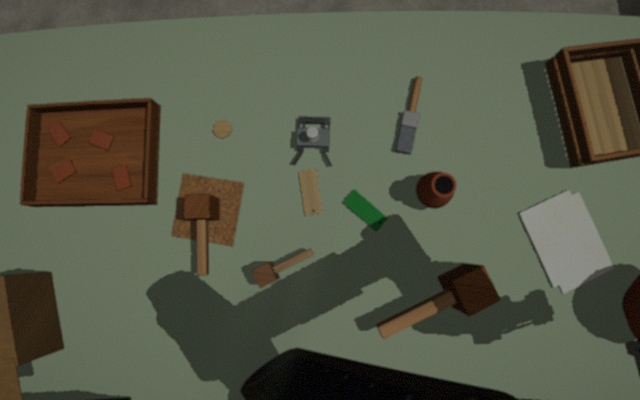

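View pics/scene1.png

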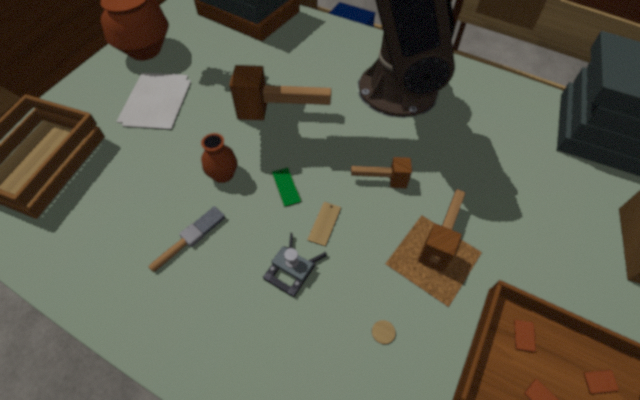

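The top view shows the stand at (312,133), the plywood tag at (311,192), the mat with the middle mallet at (200,207) and its handle end at (202,275), the disc at (222,129), and the jug at (436,188). The green look-alike is at (365,210). I'll enlarge this area.

```bash
python3 - <<'E'
import cv2
im=cv2.imread('pics/top1.png')
a=cv2.resize(im[105:225,270:390],None,fx=5,fy=5,interpolation=cv2.INTER_CUBIC)
cv2.imwrite('pics/cropA.png',cv2.convertScaleAbs(a,alpha=1.5))
b=cv2.resize(im[165:285,160:260],None,fx=5,fy=5,interpolation=cv2.INTER_CUBIC)
cv2.imwrite('pics/cropB.png',cv2.convertScaleAbs(b,alpha=1.5))
E
```

```text
(no output)
```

View pics/cropA.png

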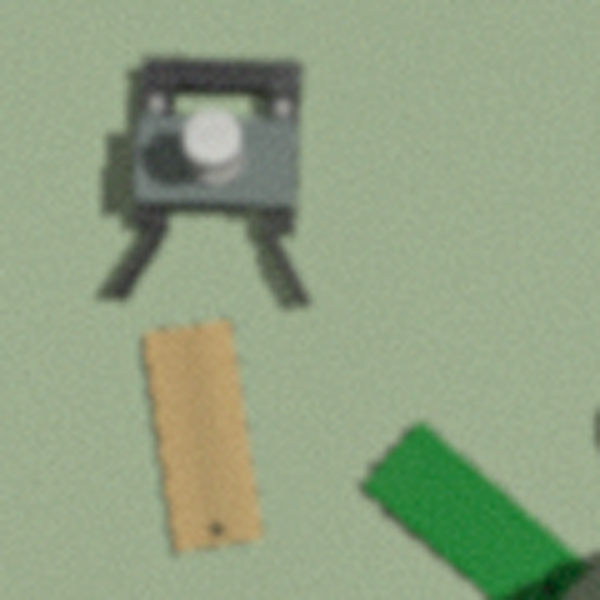

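View pics/cropB.png

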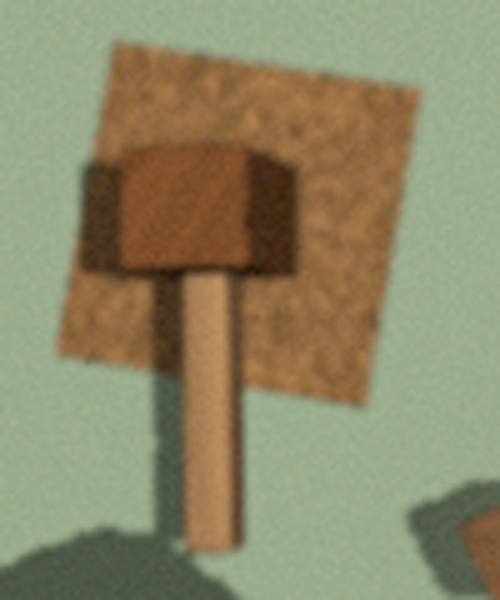

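```bash
python3 - <<'E'
from h import *
np.set_printoptions(precision=4,suppress=True)
A=lambda x,y,z:atz('top',270+(x+.5)/5-.5,105+(y+.5)/5-.5,z)
B=lambda x,y,z:atz('top',160+(x+.5)/5-.5,165+(y+.5)/5-.5,z)
def show(n,P):
    P=np.array(P);print(n,P[:,:2].tolist() if 0 else P[:,:2].round(4).tolist(),'mean',P.mean(0).round(4),'sides',np.linalg.norm(np.diff(P,axis=0),axis=1).round(4))
    return P
t=show('tag',[A(*p,.006) for p in((143,335),(231,321),(264,537),(177,553))])
d=(t[0]+t[1]-t[2]-t[3]);print('tag yaw',np.degrees(np.arctan2(d[1],d[0])))
s=show('stop/back corners',[A(*p,.016) for p in((147,60),(301,64))])
b=show('bridge',[A(*p,.032) for p in((138,115),(299,115),(295,207),(135,203))])
show('flare',[A(*p,.016) for p in((97,298),(128,298),(285,308),(309,303))])
for z in(.068,.082,.096): print('cap',A(213,138,z))
f=np.load('top.npz')
for x,y in((213,138),(205,135),(220,140)): print('capdepth',dep('top',270+x/5,105+y/5))
m=show('mallet',[B(*p,.093) for p in((122,148),(250,145),(250,270),(120,270))])
h=show('handle',[B(*p,.062) for p in((187,550),(242,550),(240,275),(184,275))])
show('mat',[B(*p,.003) for p in((115,42),(421,90),(364,406),(58,354))])
print('jug',dep('top',436,188),'disc',dep('top',222,129),'mallettop',dep('top',197,207))
print('handledepth',dep('top',202,250),dep('top',202,235))
for p in((397,150),(410,150),(419,80),(408,112)):print('brush',dep('top',*p))
E
```

```text
tag [[0.5644, 0.0519], [0.5705, 0.0085], [0.4638, -0.0061], [0.4567, 0.0364]] mean [0.5138 0.0227 0.006 ] sides [0.0438 0.1077 0.043 ]
tag yaw 8.009668050577423
stop/back corners [[0.7009, 0.0481], [0.697, -0.0281]] mean [0.699 0.01  0.016] sides [0.0763]
bridge [[0.6682, 0.0515], [0.6664, -0.0266], [0.6208, -0.0239], [0.6245, 0.0533]] mean [0.645  0.0136 0.032 ] sides [0.0782 0.0457 0.0773]
flare [[0.5814, 0.0735], [0.581, 0.0584], [0.5746, -0.0182], [0.5768, -0.0299]] mean [0.5784 0.021  0.016 ] sides [0.0152 0.0768 0.0119]
cap [0.6458 0.0137 0.068 ]
cap [0.6419 0.0132 0.082 ]
cap [0.638  0.0126 0.096 ]
capdepth [0.6437 0.0126 0.0719]
capdepth [0.6453 0.0164 0.0718]
capdepth [0.6427 0.0094 0.0718]
mallet [[0.5024, 0.306], [0.5026, 0.2465], [0.4461, 0.2458], [0.4469, 0.3059]] mean [0.4745 0.2761 0.093 ] sides [0.0595 0.0566 0.0601]
handle [[0.3194, 0.2837], [0.3193, 0.2578], [0.4459, 0.2598], [0.4463, 0.2864]] mean [0.3827 0.2719 0.062 ] sides [0.0259 0.1266 0.0267]
mat [[0.5678, 0.3435], [0.5402, 0.1875], [0.3847, 0.2151], [0.4118, 0.3696]] mean [0.4761 0.2789 0.003 ] sides [0.1585 0.1579 0.1568]
jug [ 0.5019 -0.2538  0.1246] disc [0.6777 0.2438 0.005 ] mallettop [0.4728 0.2756 0.0917]
handledepth [0.3757 0.2729 0.0602] [0.4104 0.2729 0.0612]
brush [ 0.6129 -0.1917  0.0108]
brush [ 0.6112 -0.2227  0.0159]
brush [ 0.7878 -0.2521  0.0221]
brush [ 0.7072 -0.2218  0.0164]
```

Call:
servo_tool(
  moves=[
    {"dx": 0.024,"dy": 0.048,"roll": -1,"jaw": 1},
    {"dx": 0.024,"dy": 0.048,"roll": -1},
    {"dx": 0.024,"dy": 0.048,"roll": -1},
    {"dx": 0.024,"dy": 0.048,"roll": -1},
    {"dx": 0.024,"dy": 0.048,"roll": -1},
    {"dx": 0.024,"dy": 0.048,"roll": -1},
    {"dx": 0.024,"dy": 0.048,"roll": -1},
    {"dx": 0.024,"dy": 0.048,"roll": -1},
    {"dx": 0.024,"dy": 0.048},
    {"dx": 0.024,"dy": 0.048},
  ],
)

```text
$.moves[0]: bad value
```

Call:
servo_tool(
  moves=[
    {"dx": 0.008,"dy": 0.03},
    {"dx": 0.008,"dy": 0.03},
    {"dx": 0.008,"dy": 0.03},
    {"dx": 0.008,"dy": 0.03},
    {"dx": 0.008,"dy": 0.03},
    {"dx": 0.008,"dy": 0.03},
    {},
    {},
    {},
    {},
  ],
)

```text
$.moves[0]: bad value
```

```bash
python3 - <<'E'
from h import *
s=get_state();print(s['t'],s['eef_pos'],s['ee_rot'],s['q'],s['force'])
im,d=cap('wrist');cv2.imwrite('pics/w1.png',im[...,::-1])
E
```

```text
0.1 [ 0.18949764 -0.64740981  0.22571938] [ 3.14011200e+00 -1.47494015e-04 -2.85689731e+00] [-9.97906974e-01  3.59327121e-01  1.11702559e-02 -2.97099950e-04
 -1.22410099e+00 -2.88092960e-01] [-0.0470792   0.07986525 -0.10123598]
```

View pics/w1.png

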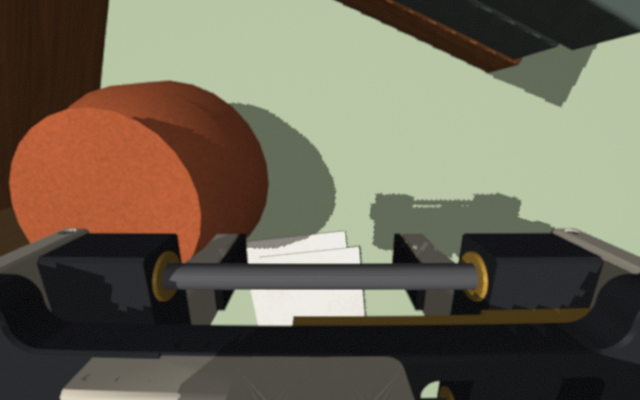

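The picture only shows the start view: a large pot on the left and the gripper in the lower half. The moves were refused, so I'll send full rows.

Call:
servo_tool(
  moves=[
    {"dx": 0.024,"dy": 0.048,"dz": 0,"roll": -1,"jaw": 1},
    {"dx": 0.024,"dy": 0.048,"dz": 0,"roll": -1,"jaw": 1},
    {"dx": 0.024,"dy": 0.048,"dz": 0,"roll": -1,"jaw": 1},
    {"dx": 0.024,"dy": 0.048,"dz": 0,"roll": -1,"jaw": 1},
    {"dx": 0.024,"dy": 0.048,"dz": 0,"roll": -1,"jaw": 1},
    {"dx": 0.024,"dy": 0.048,"dz": 0,"roll": -1,"jaw": 1},
    {"dx": 0.024,"dy": 0.048,"dz": 0,"roll": -1,"jaw": 1},
    {"dx": 0.024,"dy": 0.048,"dz": 0,"roll": -1,"jaw": 1},
    {"dx": 0.024,"dy": 0.048,"dz": 0,"roll": 0,"jaw": 1},
    {"dx": 0.024,"dy": 0.048,"dz": 0,"roll": 0,"jaw": 1},
  ],
  newtons=10,
)

```text
t: 1.4
eef_pos: [0.43, -0.1661, 0.2267]
ee_rot: [-3.142, 0.001, -2.996]
force: [1.4, -1.0, 0.3]
width: 0.0878
gripper_force: 0.0
```

```bash
python3 - <<'E'
from h import *
s=get_state();c=calibration('wrist');R=c['R'];print(s['t'],s['eef_pos'],s['ee_rot'],s['q'],s['force']);print('cam pos',-R.T@c['t'],'up',-R[1],'fwd',R[2])
E
```

```text
1.4 [ 0.43004106 -0.16605266  0.22673856] [-3.14159182e+00  5.42889768e-04 -2.99626410e+00] [ 6.05774636e-02 -2.18145984e-03 -4.37763211e-01 -4.97837744e-05
 -1.13467356e+00 -1.48602422e+00] [ 1.42621707 -1.00177115  0.34506891]
cam pos [ 0.35605183 -0.17642596  0.3852114 ] up [-0.95170275 -0.13893607 -0.27378575] fwd [ 0.27085686  0.03994174 -0.96179063]
```

Call:
servo_tool(
  moves=[
    {"dx": 0.035,"dy": 0.026,"dz": 0.005,"roll": 0,"jaw": 1},
    {"dx": 0.035,"dy": 0.026,"dz": 0.005,"roll": 0,"jaw": 1},
    {"dx": 0.035,"dy": 0.026,"dz": 0.005,"roll": 0,"jaw": 1},
    {"dx": 0.035,"dy": 0.026,"dz": 0.005,"roll": 0,"jaw": 1},
    {"dx": 0.035,"dy": 0.026,"dz": 0.005,"roll": 0,"jaw": 1},
    {"dx": 0.035,"dy": 0.026,"dz": 0.005,"roll": 0,"jaw": 1},
    {"dx": 0.035,"dy": 0.026,"dz": 0.0,"roll": 0,"jaw": 1},
    {"dx": 0,"dy": 0,"dz": 0,"roll": 0,"jaw": 1},
    {"dx": 0,"dy": 0,"dz": 0,"roll": 0,"jaw": 1},
    {"dx": 0,"dy": 0,"dz": 0,"roll": 0,"jaw": 1},
  ],
)

```text
t: 2.65
eef_pos: [0.6741, 0.0136, 0.2568]
ee_rot: [3.142, 0.0, -2.997]
force: [0.6, -0.2, -0.1]
width: 0.0873
gripper_force: 0.0
```

```bash
python3 - <<'E'
from h import *
s=get_state();print(s['t'],s['eef_pos'],s['ee_rot'],s['q'],s['force'])
im,d=cap('wrist');cv2.imwrite('pics/w2.png',im[...,::-1])
E
```

```text
2.65 [0.6740605  0.01363388 0.2568403 ] [ 3.14155897e+00  1.20324074e-04 -2.99693875e+00] [ 3.08686027e-01  3.41575069e-01  5.56398882e-02 -1.41583904e-05
 -1.28473694e+00 -1.73482446e+00] [ 0.60971058 -0.20465023 -0.07650645]
```

View pics/w2.png

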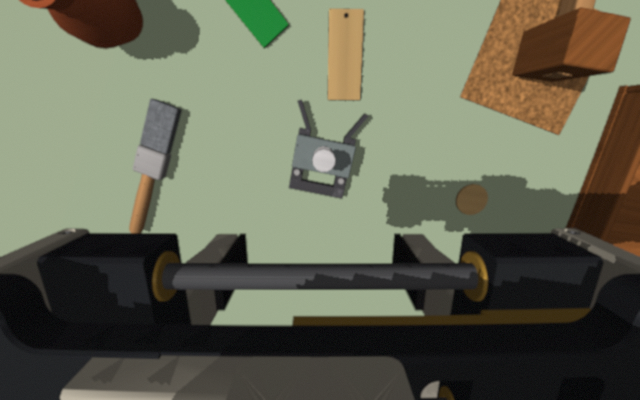

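The wrist view shows the tag at (346,55), with corners near (329,9) to (361,100). The stand is around (323,160) with its flares opening up toward the tag, and the mallet is at upper right. I'll enlarge the stand.

```bash
python3 - <<'E'
import cv2
im=cv2.imread('pics/w2.png')
a=cv2.resize(im[90:205,270:385],None,fx=5,fy=5,interpolation=cv2.INTER_CUBIC)
cv2.imwrite('pics/cropC.png',cv2.convertScaleAbs(a,alpha=1.3))
E
```

```text
(no output)
```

View pics/cropC.png

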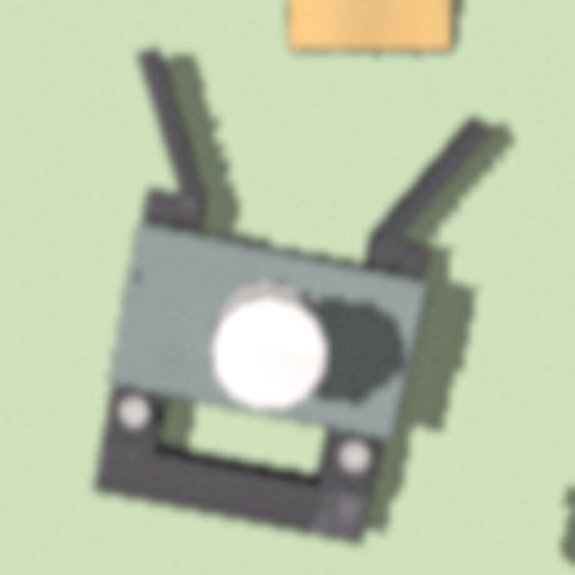

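```bash
python3 - <<'E'
from h import *
C=lambda x,y,z:atz('wrist',270+(x+.5)/5-.5,90+(y+.5)/5-.5,z)
g=lambda a:np.degrees(np.arctan2(-a[0],a[1]))
for n,z,P in(('bridge',.032,[(427,285),(142,228),(388,437),(112,384)]),('back',.016,[(362,543),(96,490)]),('flare',.016,[(474,117),(160,48),(492,125),(140,52)]),('tagfront',.006,[(452,48),(290,50)]),('bolts',.016,[(354,456),(133,411)])):
    Q=np.array([C(*p,z) for p in P])
    print(n,Q.round(4)[:,:2].tolist(),'mean',Q.mean(0).round(4),[ (g(Q[i]-Q[i+1]).round(2),np.linalg.norm(Q[i]-Q[i+1]).round(4)) for i in range(0,len(Q),2)])
T=np.array([atz('wrist',u,v,.006) for u,v in((328.5,9),(363,9.5),(361,100),(328,99.5))]);print('tag',T.round(4),T.mean(0))
for z in(.07,.073,.076):print('cap',C(270,352,z))
print('capdepth',[dep('wrist',270+x/5,90+y/5).round(4) for x,y in((270,352),(250,340),(290,360))],'bridge',dep('wrist',270+160/5,90+300/5))
E
```

```text
bridge [[0.6263, 0.0545], [0.6226, -0.0217], [0.668, 0.0512], [0.6644, -0.0246]] mean [0.6453 0.0149 0.032 ] [(np.float64(-2.82), np.float64(0.0763)), (np.float64(-2.7), np.float64(0.0759))]
back [[0.7025, 0.0511], [0.6979, -0.0267]] mean [0.7002 0.0122 0.016 ] [(np.float64(-3.34), np.float64(0.0779))]
flare [[0.5819, 0.0613], [0.5767, -0.0238], [0.5833, 0.0665], [0.5785, -0.0289]] mean [0.5801 0.0187 0.016 ] [(np.float64(-3.5), np.float64(0.0853)), (np.float64(-2.87), np.float64(0.0955))]
tagfront [[0.5647, 0.0536], [0.5716, 0.0103]] mean [0.5682 0.032  0.006 ] [(np.float64(9.05), np.float64(0.0438))]
bolts [[0.6776, 0.0446], [0.6738, -0.019]] mean [0.6757 0.0128 0.016 ] [(np.float64(-3.4), np.float64(0.0637))]
tag [[ 0.4637 -0.005   0.006 ]
 [ 0.4578  0.0382  0.006 ]
 [ 0.5655  0.0551  0.006 ]
 [ 0.5714  0.0108  0.006 ]] [0.51460856 0.02478175 0.006     ]
cap [0.64487563 0.01488572 0.07      ]
cap [0.64448708 0.01478558 0.073     ]
cap [0.64409854 0.01468544 0.076     ]
capdepth [array([0.6451, 0.0154, 0.0715]), array([0.6429, 0.0102, 0.072 ]), array([0.6463, 0.0204, 0.0717])] bridge [ 0.64080226 -0.0140574   0.03222919]
```

Call:
servo_tool(
  moves=[
    {"dx": -0.051,"dy": 0.001,"dz": -0.02,"roll": 0,"jaw": 0.7},
    {"dx": -0.051,"dy": 0.001,"dz": -0.02,"roll": 0,"jaw": 0.7},
    {"dx": -0.051,"dy": 0.001,"dz": -0.02,"roll": 0,"jaw": 0.7},
    {"dx": -0.051,"dy": 0.001,"dz": -0.02,"roll": 0,"jaw": 0.7},
    {"dx": 0,"dy": 0,"dz": -0.04,"roll": 0,"jaw": 0.7},
    {"dx": 0,"dy": 0,"dz": -0.04,"roll": 0,"jaw": 0.7},
    {"dx": 0,"dy": 0,"dz": -0.04,"roll": 0,"jaw": 0.7},
    {"dx": 0,"dy": 0,"dz": -0.035,"roll": 0,"jaw": 0.7},
    {"dx": 0,"dy": 0,"dz": 0,"roll": 0,"jaw": 0.7},
    {"dx": 0,"dy": 0,"dz": 0,"roll": 0,"jaw": 0.7},
  ],
)

```text
t: 3.95
eef_pos: [0.4714, 0.0183, 0.0229]
ee_rot: [3.141, 0.002, -2.996]
force: [0.1, 0.4, 0.6]
width: 0.0614
gripper_force: 0.0
```

Call:
servo_tool(
  moves=[
    {"dx": -0.002,"dy": 0,"dz": -0.01,"roll": 0,"jaw": 0.7},
    {"dx": 0,"dy": 0,"dz": -0.007,"roll": 0,"jaw": 0.7},
    {"dx": 0,"dy": 0,"dz": -0.003,"roll": 0,"jaw": 0.7},
    {"dx": 0,"dy": 0,"dz": 0,"roll": 0,"jaw": 0.7},
    {"dx": 0,"dy": 0,"dz": 0,"roll": 0,"jaw": 0.4},
    {"dx": 0,"dy": 0,"dz": 0,"roll": 0,"jaw": 0.4},
    {"dx": 0,"dy": 0,"dz": 0,"roll": 0,"jaw": 0.4},
    {"dx": 0,"dy": 0,"dz": 0,"roll": 0,"jaw": 0.4},
    {"dx": 0,"dy": 0,"dz": 0,"roll": 0,"jaw": 0.4},
    {"dx": 0,"dy": 0,"dz": 0,"roll": 0,"jaw": 0.4},
  ],
  newtons=8,
)

```text
t: 5.2
eef_pos: [0.4687, 0.0183, 0.0017]
ee_rot: [3.142, 0.0, -2.996]
force: [0.3, -0.5, 1.9]
width: 0.0437
gripper_force: 8.0
```

Call:
servo_tool(
  moves=[
    {"dx": 0,"dy": 0.003,"dz": 0.0005,"roll": -5.7,"jaw": 0.4},
    {"dx": 0,"dy": 0.0027,"dz": 0,"roll": -5.7,"jaw": 0.4},
    {"dx": 0,"dy": 0,"dz": 0,"roll": 0,"jaw": 0.4},
    {"dx": 0.016,"dy": -0.0009,"dz": 0,"roll": 0,"jaw": 0.4},
    {"dx": 0.016,"dy": -0.0009,"dz": 0,"roll": 0,"jaw": 0.4},
    {"dx": 0.016,"dy": -0.0009,"dz": 0,"roll": 0,"jaw": 0.4},
    {"dx": 0.016,"dy": -0.0009,"dz": 0,"roll": 0,"jaw": 0.4},
    {"dx": 0.016,"dy": -0.0009,"dz": 0,"roll": 0,"jaw": 0.4},
    {"dx": 0.013,"dy": -0.0006,"dz": 0,"roll": 0,"jaw": 0.4},
    {"dx": 0,"dy": 0,"dz": 0,"roll": 0,"jaw": 0.4},
  ],
)

```text
t: 6.45
eef_pos: [0.5626, 0.0188, 0.0019]
ee_rot: [3.142, 0.0, 3.087]
force: [-0.4, 0.1, -0.8]
width: 0.044
gripper_force: 8.0
```

Call:
servo_tool(
  moves=[
    {"dx": 0,"dy": 0,"dz": 0,"roll": 0,"jaw": 0.65},
    {"dx": 0,"dy": 0,"dz": 0,"roll": 0,"jaw": 0.65},
    {"dx": 0,"dy": 0,"dz": 0.03,"roll": 0,"jaw": 0.65},
    {"dx": -0.018,"dy": 0.0008,"dz": 0,"roll": 0,"jaw": 0.3},
    {"dx": -0.017,"dy": 0.0009,"dz": 0,"roll": 0,"jaw": 0},
    {"dx": 0,"dy": 0,"dz": 0,"roll": 0,"jaw": 0},
    {"dx": 0,"dy": 0,"dz": 0,"roll": 0,"jaw": 0},
    {"dx": 0,"dy": 0,"dz": -0.02,"roll": 0,"jaw": 0},
    {"dx": 0,"dy": 0,"dz": -0.01,"roll": 0,"jaw": 0},
    {"dx": 0,"dy": 0,"dz": 0,"roll": 0,"jaw": 0},
  ],
)

```text
t: 7.7
eef_pos: [0.5266, 0.0204, 0.0014]
ee_rot: [-3.141, -0.001, 3.088]
force: [0.4, -0.3, -0.7]
width: 0.0008
gripper_force: 0.0
```

Call:
servo_tool(
  moves=[
    {"dx": 0.01,"dy": -0.0005,"dz": 0,"roll": 0,"jaw": 0},
    {"dx": 0.005,"dy": -0.0003,"dz": 0,"roll": 0,"jaw": 0},
    {"dx": 0.005,"dy": -0.0003,"dz": 0,"roll": 0,"jaw": 0},
    {"dx": 0.005,"dy": -0.0003,"dz": 0,"roll": 0,"jaw": 0},
    {"dx": 0.005,"dy": -0.0003,"dz": 0,"roll": 0,"jaw": 0},
    {"dx": 0.004,"dy": -0.0002,"dz": 0,"roll": 0,"jaw": 0},
    {"dx": 0,"dy": 0,"dz": 0,"roll": 0,"jaw": 0},
    {"dx": 0,"dy": 0,"dz": 0,"roll": 0,"jaw": 0},
    {"dx": 0,"dy": 0,"dz": 0,"roll": 0,"jaw": 0},
    {"dx": 0,"dy": 0,"dz": 0,"roll": 0,"jaw": 0},
  ],
)

```text
t: 8.95
eef_pos: [0.5605, 0.0186, 0.0021]
ee_rot: [3.142, 0.0, 3.088]
force: [-0.1, 0.8, -0.2]
width: 0.0004
gripper_force: 0.0
```

Call:
servo_tool(
  moves=[
    {"dx": 0.002,"dy": 0,"dz": 0,"roll": 0,"jaw": 0},
    {"dx": 0.002,"dy": 0,"dz": 0,"roll": 0,"jaw": 0},
    {"dx": 0.001,"dy": 0,"dz": 0,"roll": 0,"jaw": 0},
    {"dx": 0.001,"dy": 0,"dz": 0,"roll": 0,"jaw": 0},
    {"dx": 0,"dy": 0,"dz": 0,"roll": 0,"jaw": 0},
    {"dx": 0,"dy": 0,"dz": 0,"roll": 0,"jaw": 0},
    {"dx": 0,"dy": 0,"dz": 0,"roll": 0,"jaw": 0},
    {"dx": 0,"dy": 0,"dz": 0,"roll": 0,"jaw": 0},
    {"dx": 0,"dy": 0,"dz": 0,"roll": 0,"jaw": 0},
    {"dx": 0,"dy": 0,"dz": 0,"roll": 0,"jaw": 0},
  ],
)

```text
t: 10.2
eef_pos: [0.5666, 0.0186, 0.0021]
ee_rot: [3.142, 0.0, 3.088]
force: [-0.4, -0.5, -0.3]
width: 0.0002
gripper_force: 0.0
```

Still no resistance, so I'll keep going gently.

Call:
servo_tool(
  moves=[
    {"dx": 0.001,"dy": 0,"dz": 0,"roll": 0,"jaw": 0},
    {"dx": 0.001,"dy": 0,"dz": 0,"roll": 0,"jaw": 0},
    {"dx": 0.0005,"dy": 0,"dz": 0,"roll": 0,"jaw": 0},
    {"dx": 0,"dy": 0,"dz": 0,"roll": 0,"jaw": 0},
    {"dx": 0,"dy": 0,"dz": 0,"roll": 0,"jaw": 0},
    {"dx": 0,"dy": 0,"dz": 0,"roll": 0,"jaw": 0},
    {"dx": 0,"dy": 0,"dz": 0,"roll": 0,"jaw": 0},
    {"dx": 0,"dy": 0,"dz": 0,"roll": 0,"jaw": 0},
    {"dx": 0,"dy": 0,"dz": 0,"roll": 0,"jaw": 0},
    {"dx": 0,"dy": 0,"dz": 0,"roll": 0,"jaw": 0},
  ],
)

```text
t: 11.45
eef_pos: [0.5672, 0.0185, 0.0019]
ee_rot: [-3.141, -0.003, 3.087]
force: [-7.4, 2.6, 5.8]
width: 0.0001
gripper_force: 4.4
```

```bash
python3 - <<'E'
from h import *
s=get_state();print(s['t'],s['eef_pos'],s['force'])
im,d=cap('scene')
cv2.imwrite('pics/s2.png',cv2.convertScaleAbs(cv2.resize(im[200:310,240:380,::-1],None,fx=5,fy=5,interpolation=cv2.INTER_CUBIC),alpha=1.4))
E
```

```text
11.45 [0.5672104  0.01845524 0.00187707] [-7.38271574  2.6210104   5.80173065]
```

View pics/s2.png

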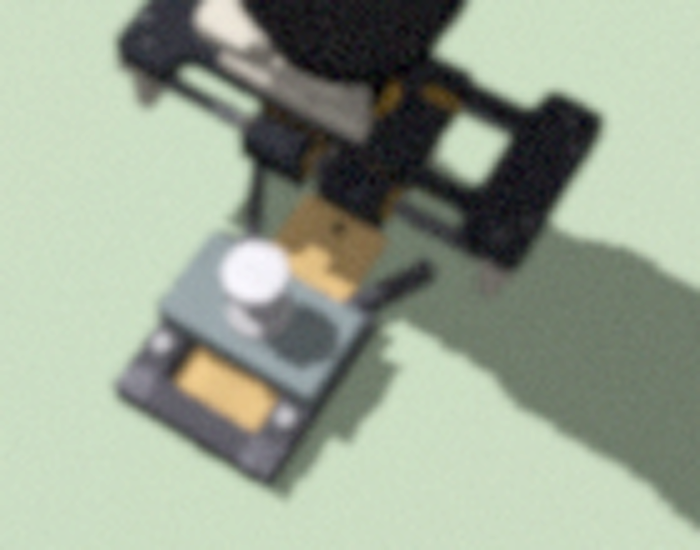

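The tag reaches the end stop (wood shows through the window up to the stop bar at (220,390)), and the wrist reads -7.4 N at contact. Next is the mallet.

Call:
servo_tool(
  moves=[
    {"dx": -0.03,"dy": 0.001,"dz": 0,"roll": 0,"jaw": 0},
    {"dx": 0,"dy": 0,"dz": 0.05,"roll": 0,"jaw": 0},
    {"dx": 0,"dy": 0,"dz": 0.06,"roll": 0,"jaw": 0.6},
    {"dx": 0,"dy": 0,"dz": 0.05,"roll": 2,"jaw": 0.6},
    {"dx": -0.023,"dy": 0.042,"dz": 0,"roll": 2,"jaw": 0.6},
    {"dx": -0.023,"dy": 0.042,"dz": 0,"roll": 0,"jaw": 0.6},
    {"dx": -0.023,"dy": 0.042,"dz": 0,"roll": 0,"jaw": 0.6},
    {"dx": -0.023,"dy": 0.042,"dz": 0,"roll": 0,"jaw": 0.6},
    {"dx": -0.023,"dy": 0.042,"dz": 0,"roll": 0,"jaw": 0.6},
    {"dx": -0.022,"dy": 0.042,"dz": 0,"roll": 0,"jaw": 0.6},
  ],
)

```text
t: 12.75
eef_pos: [0.4014, 0.2731, 0.1624]
ee_rot: [3.141, 0.001, -3.125]
force: [0.4, -0.5, -0.2]
width: 0.0529
gripper_force: 0.0
```

Call:
servo_tool(
  moves=[
    {"dx": 0,"dy": 0,"dz": 0,"roll": 0,"jaw": 0.6},
    {"dx": 0,"dy": 0,"dz": 0,"roll": 0,"jaw": 0.6},
    {"dx": 0,"dy": 0,"dz": -0.04,"roll": 0,"jaw": 0.6},
    {"dx": 0,"dy": 0,"dz": -0.03,"roll": 0,"jaw": 0.6},
    {"dx": 0,"dy": 0,"dz": 0,"roll": 0,"jaw": 0.6},
    {"dx": 0,"dy": 0,"dz": 0,"roll": 0,"jaw": 0.6},
    {"dx": 0,"dy": 0,"dz": 0,"roll": 0,"jaw": 0.6},
    {"dx": 0,"dy": 0,"dz": 0,"roll": 0,"jaw": 0.6},
    {"dx": 0,"dy": 0,"dz": 0,"roll": 0,"jaw": 0.6},
    {"dx": 0,"dy": 0,"dz": 0,"roll": 0,"jaw": 0.6},
  ],
)

```text
t: 14.0
eef_pos: [0.4021, 0.2717, 0.0923]
ee_rot: [3.141, 0.0, -3.125]
force: [0.0, 0.6, 0.4]
width: 0.0526
gripper_force: 0.0
```

Call:
servo_tool(
  moves=[
    {"dx": -0.001,"dy": 0.001,"dz": -0.03,"roll": 0,"jaw": 0.6},
    {"dx": 0,"dy": 0,"dz": -0.025,"roll": 0,"jaw": 0.6},
    {"dx": 0,"dy": 0,"dz": -0.008,"roll": 0,"jaw": 0.6},
    {"dx": 0,"dy": 0,"dz": 0,"roll": 0,"jaw": 0.6},
    {"dx": 0,"dy": 0,"dz": 0,"roll": 0,"jaw": 0.1},
    {"dx": 0,"dy": 0,"dz": 0,"roll": 0,"jaw": 0.1},
    {"dx": 0,"dy": 0,"dz": 0,"roll": 0,"jaw": 0.1},
    {"dx": 0,"dy": 0,"dz": 0,"roll": 0,"jaw": 0.1},
    {"dx": 0,"dy": 0,"dz": 0,"roll": 0,"jaw": 0.1},
    {"dx": 0,"dy": 0,"dz": 0,"roll": 0,"jaw": 0.1},
  ],
  newtons=60,
)

```text
t: 15.25
eef_pos: [0.4013, 0.2729, 0.0293]
ee_rot: [3.141, 0.0, -3.125]
force: [-2.1, 1.7, 4.4]
width: 0.022
gripper_force: 59.3
```

Call:
servo_tool(
  moves=[
    {"dx": 0,"dy": 0,"dz": 0.02,"roll": 0,"jaw": 0.1},
    {"dx": 0,"dy": 0,"dz": 0.03,"roll": 0,"jaw": 0.1},
    {"dx": 0,"dy": 0,"dz": 0.03,"roll": 0,"jaw": 0.1},
    {"dx": 0,"dy": 0,"dz": 0.03,"roll": 0,"jaw": 0.1},
    {"dx": 0,"dy": 0,"dz": 0,"roll": 0,"jaw": 0.1},
    {"dx": 0,"dy": 0,"dz": 0,"roll": 0,"jaw": 0.1},
    {"dx": 0,"dy": 0,"dz": 0,"roll": 0,"jaw": 0.1},
    {"dx": 0,"dy": 0,"dz": 0,"roll": 0,"jaw": 0.1},
    {"dx": 0,"dy": 0,"dz": 0,"roll": 0,"jaw": 0.1},
    {"dx": 0,"dy": 0,"dz": 0,"roll": 0,"jaw": 0.1},
  ],
)

```text
t: 16.5
eef_pos: [0.4011, 0.2726, 0.1389]
ee_rot: [-3.141, -0.0, -3.126]
force: [-0.2, -0.1, -3.9]
width: 0.0217
gripper_force: 59.5
```

Call:
servo_tool(
  moves=[
    {"dx": 0.01,"dy": -0.02,"dz": 0,"roll": 0,"jaw": 0.1},
    {"dx": 0.02,"dy": -0.03,"dz": 0,"roll": 0,"jaw": 0.1},
    {"dx": 0.025,"dy": -0.035,"dz": 0,"roll": 0,"jaw": 0.1},
    {"dx": 0.025,"dy": -0.035,"dz": 0,"roll": 0,"jaw": 0.1},
    {"dx": 0.025,"dy": -0.035,"dz": 0,"roll": 0,"jaw": 0.1},
    {"dx": 0.025,"dy": -0.035,"dz": 0,"roll": 0,"jaw": 0.1},
    {"dx": 0.02,"dy": -0.035,"dz": 0,"roll": 0,"jaw": 0.1},
    {"dx": 0.015,"dy": -0.025,"dz": 0,"roll": 0,"jaw": 0.1},
    {"dx": 0.006,"dy": -0.01,"dz": 0,"roll": 0,"jaw": 0.1},
    {"dx": 0,"dy": 0,"dz": 0,"roll": 0,"jaw": 0.1},
  ],
)

```text
t: 17.75
eef_pos: [0.5721, 0.0121, 0.1387]
ee_rot: [-3.141, -0.001, -3.127]
force: [0.6, 0.3, -4.5]
width: 0.0213
gripper_force: 59.5
```

```bash
python3 - <<'E'
from h import *
s=get_state();print(s['t'],s['eef_pos'],s['force'],s['moment'],s['gripper_force'])
im,d=cap('scene')
cv2.imwrite('pics/s3.png',cv2.convertScaleAbs(cv2.resize(im[150:310,230:390,::-1],None,fx=3.7,fy=3.7,interpolation=cv2.INTER_CUBIC),alpha=1.4))
E
```

```text
17.75 [0.57207472 0.0121426  0.13870347] [ 0.5818323   0.25368434 -4.46809288] [ 0.10110202  0.24475434 -0.00305072] 59.502251744270325
```

View pics/s3.png

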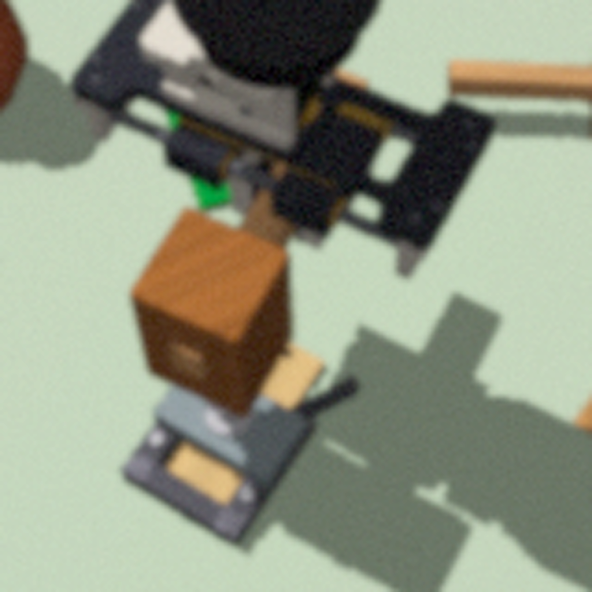

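The mallet hangs level over the cap (head at (215,310), cap just below it). I'll lower it to feel for the cap.

Call:
servo_tool(
  moves=[
    {"dx": 0,"dy": 0,"dz": -0.015,"roll": 0,"jaw": 0.1},
    {"dx": 0,"dy": 0,"dz": -0.012,"roll": 0,"jaw": 0.1},
    {"dx": 0,"dy": 0,"dz": -0.006,"roll": 0,"jaw": 0.1},
    {"dx": 0,"dy": 0,"dz": -0.001,"roll": 0,"jaw": 0.1},
    {"dx": 0,"dy": 0,"dz": -0.001,"roll": 0,"jaw": 0.1},
    {"dx": 0,"dy": 0,"dz": -0.001,"roll": 0,"jaw": 0.1},
    {"dx": 0,"dy": 0,"dz": 0,"roll": 0,"jaw": 0.1},
    {"dx": 0,"dy": 0,"dz": 0,"roll": 0,"jaw": 0.1},
    {"dx": 0,"dy": 0,"dz": 0,"roll": 0,"jaw": 0.1},
    {"dx": 0,"dy": 0,"dz": 0,"roll": 0,"jaw": 0.1},
  ],
)

```text
t: 19.05
eef_pos: [0.5721, 0.0126, 0.1031]
ee_rot: [3.142, 0.0, -3.126]
force: [-0.4, -0.1, -3.6]
width: 0.0216
gripper_force: 59.5
```

Call:
servo_tool(
  moves=[
    {"dx": 0,"dy": 0,"dz": -0.001,"roll": 0,"jaw": 0.1},
    {"dx": 0,"dy": 0,"dz": -0.001,"roll": 0,"jaw": 0.1},
    {"dx": 0,"dy": 0,"dz": 0,"roll": 0,"jaw": 0.1},
    {"dx": 0,"dy": 0,"dz": 0,"roll": 0,"jaw": 0.1},
    {"dx": 0,"dy": 0,"dz": 0,"roll": 0,"jaw": 0.1},
    {"dx": 0,"dy": 0,"dz": 0,"roll": 0,"jaw": 0.1},
    {"dx": 0,"dy": 0,"dz": 0,"roll": 0,"jaw": 0.1},
    {"dx": 0,"dy": 0,"dz": 0,"roll": 0,"jaw": 0.1},
    {"dx": 0,"dy": 0,"dz": 0,"roll": 0,"jaw": 0.1},
    {"dx": 0,"dy": 0,"dz": 0,"roll": 0,"jaw": 0.1},
  ],
)

```text
t: 20.3
eef_pos: [0.5722, 0.0126, 0.1011]
ee_rot: [3.142, 0.0, -3.126]
force: [0.2, -0.1, -2.3]
width: 0.0218
gripper_force: 59.5
```

Call:
servo_tool(
  moves=[
    {"dx": 0,"dy": 0,"dz": -0.001,"roll": 0,"jaw": 0.1},
    {"dx": 0,"dy": 0,"dz": 0,"roll": 0,"jaw": 0.1},
    {"dx": 0,"dy": 0,"dz": 0,"roll": 0,"jaw": 0.1},
    {"dx": 0,"dy": 0,"dz": 0,"roll": 0,"jaw": 0.1},
    {"dx": 0,"dy": 0,"dz": 0,"roll": 0,"jaw": 0.1},
    {"dx": 0,"dy": 0,"dz": 0,"roll": 0,"jaw": 0.1},
    {"dx": 0,"dy": 0,"dz": 0,"roll": 0,"jaw": 0.1},
    {"dx": 0,"dy": 0,"dz": 0,"roll": 0,"jaw": 0.1},
    {"dx": 0,"dy": 0,"dz": 0,"roll": 0,"jaw": 0.1},
    {"dx": 0,"dy": 0,"dz": 0,"roll": 0,"jaw": 0.1},
  ],
)

```text
t: 21.55
eef_pos: [0.5721, 0.0126, 0.1001]
ee_rot: [3.142, 0.0, -3.126]
force: [-0.3, -0.5, -3.3]
width: 0.0214
gripper_force: 59.5
```

```bash
python3 - <<'E'
from h import *
s=get_state();print(s['t'],s['eef_pos'],s['force'],s['moment'])
E
```

```text
21.55 [0.5721338  0.01258869 0.10007171] [-0.2579731  -0.53171932 -3.28882044] [-0.07358989  0.21523385 -0.00494493]
```

Call:
servo_tool(
  moves=[
    {"dx": 0,"dy": 0,"dz": -0.001,"roll": 0,"jaw": 0.1},
    {"dx": 0,"dy": 0,"dz": 0,"roll": 0,"jaw": 0.1},
    {"dx": 0,"dy": 0,"dz": 0,"roll": 0,"jaw": 0.1},
    {"dx": 0,"dy": 0,"dz": 0,"roll": 0,"jaw": 0.1},
    {"dx": 0,"dy": 0,"dz": 0,"roll": 0,"jaw": 0.1},
    {"dx": 0,"dy": 0,"dz": 0,"roll": 0,"jaw": 0.1},
    {"dx": 0,"dy": 0,"dz": 0,"roll": 0,"jaw": 0.1},
    {"dx": 0,"dy": 0,"dz": 0,"roll": 0,"jaw": 0.1},
    {"dx": 0,"dy": 0,"dz": 0,"roll": 0,"jaw": 0.1},
    {"dx": 0,"dy": 0,"dz": 0,"roll": 0,"jaw": 0.1},
  ],
)

```text
t: 22.8
eef_pos: [0.5721, 0.0126, 0.0991]
ee_rot: [3.142, 0.0, -3.126]
force: [-0.1, -0.1, -3.4]
width: 0.0217
gripper_force: 59.5
```

```bash
python3 - <<'E'
from h import *
s=get_state();print(s['t'],s['eef_pos'],s['force'],s['moment'])
E
```

```text
22.8 [0.57213998 0.01259874 0.09906098] [-0.10494129 -0.07560403 -3.3892822 ] [0.02145138 0.21586125 0.0044681 ]
```

Call:
servo_tool(
  moves=[
    {"dx": 0,"dy": 0,"dz": -0.001,"roll": 0,"jaw": 0.1},
    {"dx": 0,"dy": 0,"dz": 0,"roll": 0,"jaw": 0.1},
    {"dx": 0,"dy": 0,"dz": 0,"roll": 0,"jaw": 0.1},
    {"dx": 0,"dy": 0,"dz": 0,"roll": 0,"jaw": 0.1},
    {"dx": 0,"dy": 0,"dz": 0,"roll": 0,"jaw": 0.1},
    {"dx": 0,"dy": 0,"dz": 0,"roll": 0,"jaw": 0.1},
    {"dx": 0,"dy": 0,"dz": 0,"roll": 0,"jaw": 0.1},
    {"dx": 0,"dy": 0,"dz": 0,"roll": 0,"jaw": 0.1},
    {"dx": 0,"dy": 0,"dz": 0,"roll": 0,"jaw": 0.1},
    {"dx": 0,"dy": 0,"dz": 0,"roll": 0,"jaw": 0.1},
  ],
)

```text
t: 24.05
eef_pos: [0.5722, 0.0126, 0.0981]
ee_rot: [3.142, 0.0, -3.126]
force: [-0.6, 0.3, -0.1]
width: 0.0216
gripper_force: 59.5
```

```bash
python3 - <<'E'
from h import *
s=get_state();print(s['t'],s['eef_pos'],s['force'],s['moment'])
E
```

```text
24.05 [0.57220598 0.01264349 0.09810007] [-0.59925063  0.34916578 -0.1159644 ] [ 0.03781555  0.41514929 -0.01196541]
```

Contact with the cap shows at TCP z ≈ 0.0983, where the force rises about 3.5 N, below the 4 N needed to move the punch. I'll strike to a depth of about 14 mm.

Call:
servo_tool(
  moves=[
    {"dx": 0,"dy": 0,"dz": 0.015,"roll": 0,"jaw": 0.1},
    {"dx": 0,"dy": 0,"dz": 0.015,"roll": 0,"jaw": 0.1},
    {"dx": 0,"dy": 0,"dz": 0,"roll": 0,"jaw": 0.1},
    {"dx": 0,"dy": 0,"dz": 0,"roll": 0,"jaw": 0.1},
    {"dx": 0,"dy": 0,"dz": 0,"roll": 0,"jaw": 0.1},
    {"dx": 0,"dy": 0,"dz": 0,"roll": 0,"jaw": 0.1},
    {"dx": 0,"dy": 0,"dz": 0,"roll": 0,"jaw": 0.1},
    {"dx": 0,"dy": 0,"dz": -0.0215,"roll": 0,"jaw": 0.1},
    {"dx": 0,"dy": 0,"dz": -0.022,"roll": 0,"jaw": 0.1},
    {"dx": 0,"dy": 0,"dz": 0,"roll": 0,"jaw": 0.1},
  ],
)

```text
t: 25.3
eef_pos: [0.5728, 0.0128, 0.0846]
ee_rot: [-3.141, 0.001, -3.125]
force: [-2.1, 0.8, 6.3]
width: 0.0218
gripper_force: 59.5
```

```bash
python3 - <<'E'
from h import *
s=get_state();print(s['t'],s['eef_pos'],s['force'],s['moment'],s['qd'].round(3))
im,d=cap('scene');cv2.imwrite('pics/s4.png',cv2.convertScaleAbs(cv2.resize(im[150:310,230:390,::-1],None,fx=3.7,fy=3.7,interpolation=cv2.INTER_CUBIC),alpha=1.4))
s=get_state();print(s['t'],s['eef_pos'],s['force'],s['moment'])
E
```

```text
25.3 [0.57284741 0.01275041 0.08464357] [-2.10787009  0.83890602  6.28355882] [0.37443439 0.85059137 0.07756722] [-0.    -0.025  0.024  0.003 -0.049 -0.   ]
25.35 [0.57283053 0.01273602 0.08546513] [-2.49975129  1.31837598  5.14821779] [0.40993568 0.79403524 0.03540771]
```

The spring force of about 10 N at the bottom corresponds to roughly 13 mm down, so the punch bit without splitting the tag. I'll lift and take the mallet back.

Call:
servo_tool(
  moves=[
    {"dx": 0,"dy": 0,"dz": 0.02,"roll": 0,"jaw": 0.1},
    {"dx": 0,"dy": 0,"dz": 0.02,"roll": 0,"jaw": 0.1},
    {"dx": 0,"dy": 0,"dz": 0.015,"roll": 0,"jaw": 0.1},
    {"dx": -0.01,"dy": 0.015,"dz": 0,"roll": 0,"jaw": 0.1},
    {"dx": -0.02,"dy": 0.03,"dz": 0,"roll": 0,"jaw": 0.1},
    {"dx": -0.026,"dy": 0.04,"dz": 0,"roll": 0,"jaw": 0.1},
    {"dx": -0.03,"dy": 0.045,"dz": 0,"roll": 0,"jaw": 0.1},
    {"dx": -0.03,"dy": 0.045,"dz": 0,"roll": 0,"jaw": 0.1},
    {"dx": -0.03,"dy": 0.045,"dz": 0,"roll": 0,"jaw": 0.1},
    {"dx": -0.02,"dy": 0.03,"dz": 0,"roll": 0,"jaw": 0.1},
  ],
)

```text
t: 26.6
eef_pos: [0.4038, 0.2642, 0.1393]
ee_rot: [-3.142, -0.001, -3.124]
force: [0.4, -0.2, -3.1]
width: 0.0216
gripper_force: 59.5
```

Call:
servo_tool(
  moves=[
    {"dx": -0.005,"dy": 0.01,"dz": 0,"roll": 0,"jaw": 0.1},
    {"dx": 0,"dy": 0,"dz": 0,"roll": 0,"jaw": 0.1},
    {"dx": 0,"dy": 0,"dz": 0,"roll": 0,"jaw": 0.1},
    {"dx": 0,"dy": 0,"dz": -0.03,"roll": 0,"jaw": 0.1},
    {"dx": 0,"dy": 0,"dz": -0.03,"roll": 0,"jaw": 0.1},
    {"dx": 0,"dy": 0,"dz": -0.03,"roll": 0,"jaw": 0.1},
    {"dx": 0,"dy": 0,"dz": -0.01,"roll": 0,"jaw": 0.1},
    {"dx": 0,"dy": 0,"dz": 0,"roll": 0,"jaw": 0.1},
    {"dx": 0,"dy": 0,"dz": 0,"roll": 0,"jaw": 0.1},
    {"dx": 0,"dy": 0,"dz": 0,"roll": 0,"jaw": 0.1},
  ],
)

```text
t: 27.85
eef_pos: [0.4016, 0.2732, 0.0406]
ee_rot: [3.14, 0.001, -3.126]
force: [0.7, 0.1, -2.1]
width: 0.0215
gripper_force: 59.5
```

```bash
python3 - <<'E'
from h import *
s=get_state();print(s['t'],s['eef_pos'],s['force'],s['moment'])
im,d=cap('top')
def fit(u0,u1,v0,v1):
    P=np.array([dep('top',u,v) for u in range(u0,u1,3) for v in range(v0,v1,3)]);A=np.c_[P[:,:2],np.ones(len(P))]
    c=np.linalg.lstsq(A,P[:,2],rcond=None)[0];print(c,P[:,2].min(),P[:,2].max())
fit(188,207,198,215)
cv2.imwrite('pics/t2.png',cv2.convertScaleAbs(cv2.resize(im[105:285,160:360,::-1],None,fx=3,fy=3,interpolation=cv2.INTER_CUBIC),alpha=1.4))
E
```

```text
27.85 [0.40159283 0.27319404 0.04056989] [ 0.68505184  0.06501739 -2.09451894] [ 0.01325962  0.24559098 -0.00922219]
[ 0.00435171 -0.03196528  0.10912347] 0.09972335944916857 0.10583390264986042
```

View pics/t2.png

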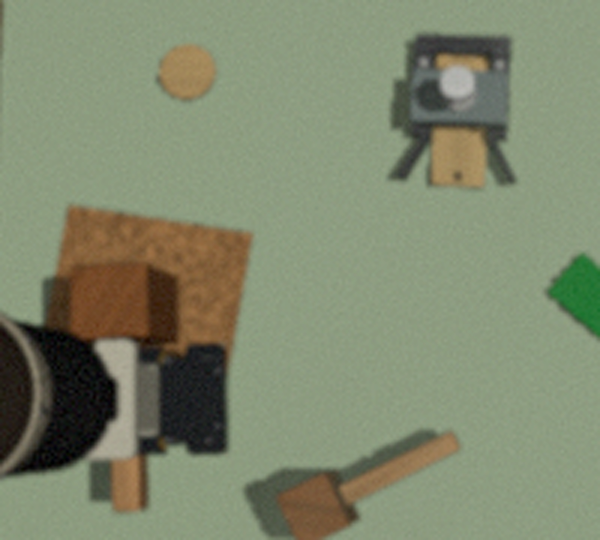

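The tag is still home (rear end at (457,187)), the punch is up, and the mallet is level over the mat. I'll set it down and release.

Call:
servo_tool(
  moves=[
    {"dx": 0,"dy": 0,"dz": -0.005,"roll": 0,"jaw": 0.1},
    {"dx": 0,"dy": 0,"dz": -0.004,"roll": 0,"jaw": 0.1},
    {"dx": 0,"dy": 0,"dz": -0.001,"roll": 0,"jaw": 0.1},
    {"dx": 0,"dy": 0,"dz": -0.0013,"roll": 0,"jaw": 0.1},
    {"dx": 0,"dy": 0,"dz": 0,"roll": 0,"jaw": 0.1},
    {"dx": 0,"dy": 0,"dz": 0,"roll": 0,"jaw": 0.1},
    {"dx": 0,"dy": 0,"dz": 0,"roll": 0,"jaw": 0.1},
    {"dx": 0,"dy": 0,"dz": 0,"roll": 0,"jaw": 0.1},
    {"dx": 0,"dy": 0,"dz": 0,"roll": 0,"jaw": 0.1},
    {"dx": 0,"dy": 0,"dz": 0,"roll": 0,"jaw": 0.1},
  ],
)

```text
t: 29.15
eef_pos: [0.4009, 0.2726, 0.0293]
ee_rot: [3.142, 0.0, -3.125]
force: [-8.0, -2.5, 13.0]
width: 0.022
gripper_force: 59.6
```

Call:
servo_tool(
  moves=[
    {"dx": 0,"dy": 0,"dz": 0.0005,"roll": 0,"jaw": 0.1},
    {"dx": 0,"dy": 0,"dz": 0,"roll": 0,"jaw": 0.6},
    {"dx": 0,"dy": 0,"dz": 0,"roll": 0,"jaw": 0.6},
    {"dx": 0,"dy": 0,"dz": 0,"roll": 0,"jaw": 0.6},
    {"dx": 0,"dy": 0,"dz": 0,"roll": 0,"jaw": 0.6},
    {"dx": 0,"dy": 0,"dz": 0.03,"roll": 0,"jaw": 0.6},
    {"dx": 0,"dy": 0,"dz": 0.05,"roll": 0,"jaw": 0.6},
    {"dx": 0,"dy": 0,"dz": 0.05,"roll": 0,"jaw": 0.6},
    {"dx": 0,"dy": 0,"dz": 0,"roll": 0,"jaw": 0.6},
    {"dx": 0,"dy": 0,"dz": 0,"roll": 0,"jaw": 0.6},
  ],
)

```text
t: 30.4
eef_pos: [0.4008, 0.2724, 0.1586]
ee_rot: [3.141, -0.0, -3.126]
force: [0.9, -0.7, -0.9]
width: 0.0526
gripper_force: 0.0
```

```bash
python3 - <<'E'
from h import *
s=get_state();print(s['t'],s['eef_pos'],s['force'],s['qd'].round(3))
im,d=cap('top')
P=np.array([dep('top',u,v) for u in range(188,207,3) for v in range(200,215,3)]);A=np.c_[P[:,:2],np.ones(len(P))]
print(np.linalg.lstsq(A,P[:,2],rcond=None)[0],np.median(P[:,2]),'jug',dep('top',436,188),'cap',dep('top',312,132))
# tag rear: column at centre of crop (457,187) ->
print('tag rear',atz('top',160+457.5/3-.5,105+187.5/3-.5,.006))
E
```

```text
30.4 [0.40084514 0.27242818 0.15861261] [ 0.8689216  -0.67483604 -0.91226916] [-0.001  0.023 -0.017  0.     0.001 -0.001]
[-0.03053712 -0.00577962  0.10825488] 0.0922210458849367 jug [ 0.50203154 -0.25395349  0.12385728] cap [0.64557492 0.01408077 0.07054944]
tag rear [0.57518398 0.01783449 0.006     ]
```

```bash
python3 -c "
from station import *
print(job_done())"
```

```text
the job is handed in; nothing more can be done
None
```

I handed the job in, with no verdict shown: the last images and force readings put the tag home, the punch struck about 13 mm down by estimate and back up, and the mallet standing on the mat, with the jug and disc in place (the brush was not re-checked).

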